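# Unscrew an ointment jar lid two turns by its ribbed rim

## Task

The ointment jar held in the steel bench clamp has to be made ready to open. With closed fingertips against the outside of its ribbed green lid, roll the rim anticlockwise (seen from above) until the lid stands two full turns from tight, with its line back over the clamp's tab, and no further, so that the lid stays on the thread; then move clear. Do not pinch the lid or press on its top, and leave the other stock standing where it is.

Things in the scene. Friction and masses are not known exactly. Their poses are not given: they have to be found in the camera images.
- holder: Bolted bench clamp with white jar (88 mm dia). Origin on the table under the jar axis, z up, x away from the robot at yaw 0. Steel plate 150 x 150 x 8 mm; clamp band 100 mm dia, top 38 mm above table; ears on the -x side, 50 to 69 mm from the axis, 35 mm high; index tab 8 mm wide along the holder's +x, 50 to 78 mm from the axis, top 38 mm above table. Nothing higher stands beside the lid.
- lid_mid (a point): Centre of the green screw lid, on its axis, half-way up its rim. Disc 96 mm in diameter, 28 mm high, with a finely ribbed vertical rim that grips a fingertip like rubber; tight, it spans 76 to 104 mm above the table; it rises 3 mm per turn unscrewed. It overhangs the jar by 4 mm. A white line 5 mm wide on top runs 9 to 43 mm from the axis, along the point's +x axis.
- lid (a joint): Unscrewing from tight, rad, whole turns counted, growing anticlockwise from above: 0 tight with white line over the index tab, 6.28 one turn, 12.57 two turns (the goal); the thread runs out after about 2.4 turns. Starts 0.3 to 4.2 rad loose (under 3/4 turn), as the angle from tab to line shows. Turns with about 1.3 N along the rim and stays where it is left.
- spare_jar: Bystander: loose small jar with green lid, 72 mm in diameter, 75 mm high; origin at its underside, all of it over 110 mm from the clamped jar's axis. Leave alone.
- carton: Bystander: loose upright medicine carton 45 x 70 x 85 mm, white with red band; origin at its underside, all of it over 110 mm from the clamped jar's axis. Leave alone.
- pill_bottle: Bystander: loose pill bottle 42 mm in diameter, 80 mm high; origin at its underside, all of it over 110 mm from the clamped jar's axis. Leave alone.
- tablet_pack: Bystander: loose flat tablet pack 50 x 90 x 12 mm with white tablets on top; origin at its underside, all of it over 110 mm from the clamped jar's axis. Leave alone.
Things that resemble listed ones, but are neither listed nor needed, are in the scene too. Leave any purple or red look-alike of the holder alone.

How it is judged:
On the way:
1. the lid has been turned past one full turn from tight (value of joint lid above 6.58319 rad).
At the end, for the whole second after the job is handed in: The lid stands two full turns from tight, within a tenth of a turn (12.57 +- 0.63 rad), and is at rest; every bystander is within 15 mm of where it started (value of joint lid between 11.9364 and 13.1964 rad and velocity of joint lid between -0.05 and 0.05 rad/s and distance of each of spare_jar, carton, pill_bottle, tablet_pack from where it was at the start of the episode below 0.015 m); the robot touches nothing.
It fails at once if the lid is turned past 2.4 turns, where it comes off the thread (value of joint lid above 15.0796 rad).
It fails at once if the lid is pinched across or handled on its top (touched with the grasp point within 30 mm of its axis) (horizontal distance between the grasp point and lid_mid below 0.03 m and contact force between the fingers and lid above 0.5 N).
It fails at once if a bystander is shoved more than 15 mm, toppled or lifted (distance of any of spare_jar, carton, pill_bottle, tablet_pack from where it was at the start of the episode above 0.015 m or angle between any of spare_jar, carton, pill_bottle, tablet_pack's own z axis and vertical above 0.3 rad).
It also fails if it takes over 64 s, if anything falls off the work surface, if the arm or the gripper's body presses on something with over 40 N, if the wrist force passes 120 N, or if a joint passes its speed limit or range.

## Robot

A 6-joint arm with a two-finger parallel gripper is mounted at the origin on the work surface. World frame = base frame: x ahead of the robot, y to its left, z up, the work surface at z = 0. Lengths are in m, angles in rad, forces in N, time in s.
With the tool pointing down it reaches from about 0.35 to 1 m from the base axis. Payload 7.1 kg.
Tool frame: the origin (TCP) lies between the finger pads; the fingertips stand robot.nose_length ahead of it and the grasp point (between the pads) lies 8 mm behind it (robot.nose_length is the distance from the TCP to the fingertips, in m); z points along the fingers, y is the line along which they close (so a half turn about z gives the same grasp; the last joint's range is limited). The gripper opens to 85 mm and grips with 20 to 120 N. Pads are 22 mm wide; open, the fingers measure 114 mm over their backs; the gripper's body (76 mm by 85 mm) begins 54 mm behind the grasp point. The pads swing forward as they close: fully open they stand 13 mm farther back than shut.
Start: joints at [1.175, 0.423, 1.63, -0, 1.089, -0.019], TCP at [0.23, 0.581, 0.242] pointing down, gripper open.
Joint ranges: [-3, 3], [-0.9, 2.11], [0.09, 2.58], [-1.31, 4.45], [0.11, 2.69], [-2.54, 2.54]. Speed limits (rad/s): [2.39, 2.39, 3.01, 3.14, 3.14, 3.14].

## Interface

Orientations are given as a rotation vector (axis times angle).
In Python, from bench import robot gives the robot as it stands.
- The arm moves only by the tool step_arm, never from a script. Its argument "increments" is a list of rows, each a list of 6 numbers: the shift along the tool's x, y, z in m, then the turn, a rotation vector about the tool's x, y, z in degrees. In form: [[x, y, z, rx, ry, rz], ...]. A call has 1 to 5 rows; each row is the pose to reach, as a shift and turn from the pose commanded when the call began, along the tool's axes at that moment; what a row does not reach only later rows make up. A row lasts 1/8 s, in which the tool goes at most 62.5 mm and 10.7 degrees, less where a joint would pass 70% of its speed; a pose out of reach is approached as far as the arm can. A call with a gripper value outside its range is refused whole. "fingers" is the opening, from 0 (shut) to 1 (fully open), set as the call begins (left out, the last holds). The fingers move at their own pace and stop on an object; "squeeze" is the grip in N (left out, the last holds). Time passes only in rows, so rows that repeat a pose let the fingers close. It gives the time, the measured TCP pose, the force, the opening and the grip force at its end, in the units of the state.
- robot.sense(): the state, without advancing time (a new reading comes with each control period).
- robot.get_image(name): name is "side" or "top" or "wrist"; returns a dict with "image" (420x560x3 uint8, blue, green, red), "fx", "fy", "cx", "cy" (pixels), "D" ([k1, k2, p1, p2, k3] as OpenCV has them; the pictures are not rectified), "world_from_camera" (4x4, takes a point from camera to world coordinates); the wrist camera has in their place "mount" (4x4, takes a point from camera to tool coordinates, whose origin is the TCP and whose axes are the flange's). Camera axes: x right, y down, z forward; pixel columns grow to the right and rows downward; lengths in m; the calibration is good to about 2 mm. A picture is of the moment at which its call begins: read the wrist's pose just before it. There is no depth.
- robot.sign_off(): hands the job in; it is judged then, once.
The state is a dict: "clock": time; "joint_pos": joint angles; "dq": joint speeds; "effort": joint torques, N m; "eef_pos": TCP position; "tcp_rot": TCP orientation; "contact_force": force on the tool from outside, world axes, zero at the start; "moment": the same for the moment, N m; "finger_gap": opening from 0.0 (shut) to 1.0 (fully open); "grasp_force": force on a finger pad.
Only numpy, scipy, OpenCV 4.12 (cv2) and the standard library are available. Lean on these libraries where they do the work, as an engineer would, in place of code of your own. Each camera call takes 0.05 s, during which the arm holds its last target. There are 200 camera calls.

## Working session

There is one attempt and no reset: what is moved stays moved. The work goes in short steps, Python scripts to look and compute and a tool call to move; the robot and the scene stay as the last step left them, time stands still between calls to the robot, and variables do not carry over. Pictures are saved under pics/ and viewed, at most 10 in all, crops included, and the job is handed in when it is done.

Besides the shell and the picture viewer there is one more tool, called after "Call:" as name(argument=value, ...) on one line, values as JSON. step_arm: Moves the arm, as the interface text tells. Its arguments: {"type":"object","properties":{"increments":{"type":"array"},"fingers":{"type":"number"},"squeeze":{"type":"number"}},"required":["increments"]}

```bash
ls; mkdir -p pics
python3 - <<'E'
from bench import robot
import cv2
print(robot.sense(), robot.nose_length)
for n in("top","side"):
    d=robot.get_image(n); cv2.imwrite(f"pics/{n}0.png",d["image"])
    print(n,d["fx"],d["fy"],d["cx"],d["cy"],d["D"]); print(d["world_from_camera"])
E
```

```text
pics
{'clock': 0.0, 'joint_pos': array([ 1.17499147e+00,  4.23844297e-01,  1.63071250e+00, -4.92315240e-07,
        1.08859149e+00, -1.90042040e-02]), 'dq': array([-3.90054912e-04, -1.47151518e-03, -9.06569206e-04, -8.99405177e-05,
        7.32377107e-04,  3.47768497e-04]), 'effort': array([ 1.10901343e-03, -5.57399762e+01, -2.81736588e+01,  4.01805403e-05,
        7.47132290e-03, -1.92777719e-05]), 'eef_pos': array([0.22973745, 0.58066393, 0.24153468]), 'tcp_rot': array([-5.88321431e-01, -3.08568738e+00,  2.39111788e-03]), 'contact_force': array([ 0.50311518, -0.14330783,  1.01857419]), 'moment': array([ 0.00435578,  0.0388536 , -0.05126314]), 'grasp_force': 0.0, 'finger_gap': 0.998129172588163} 0.011
top 402.1864037981987 402.1864037981987 279.81650324138036 209.6775641471092 [-0.07600303  0.          0.          0.          0.        ]
[[ 0.01351021 -0.97227989  0.23342941  0.36127723]
 [-0.99990606 -0.0125966   0.00540427  0.00759112]
 [-0.00231405 -0.23348049 -0.97235873  0.98244809]
 [ 0.          0.          0.          1.        ]]
side 438.2147999647867 438.2147999647867 274.2003223900305 215.22074744239268 [0.0489633 0.        0.        0.        0.       ]
[[ 9.70603739e-01 -1.31071204e-01  2.01863125e-01  3.70911046e-01]
 [-2.40681754e-01 -5.25704950e-01  8.15908450e-01 -8.61693643e-01]
 [-8.21658204e-04 -8.40508563e-01 -5.41797638e-01  6.70423574e-01]
 [ 0.00000000e+00  0.00000000e+00  0.00000000e+00  1.00000000e+00]]
```

View pics/top0.png

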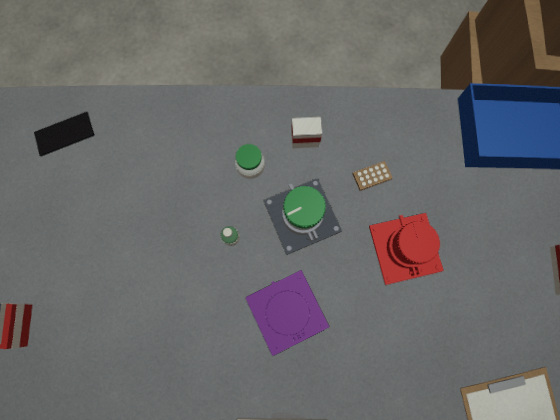

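View pics/side0.png

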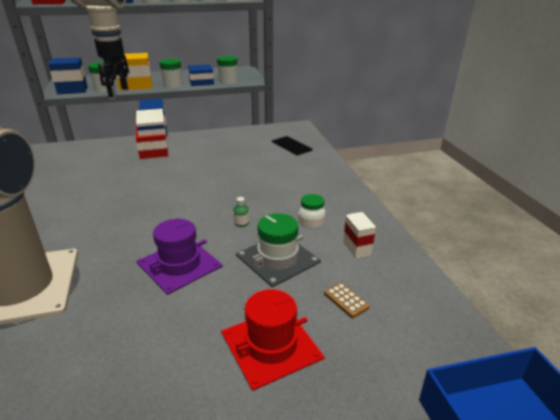

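The clamped jar is the green lid on the dark steel plate, top (304,208). Its line runs left from the axis to about (288,213) and the tab is at (292,188). The look-alikes are the red one at (410,245) and the purple one at (288,312), both the wrong colour. The spare jar at (250,160) is small and has no clamp. I'll measure and confirm with a crop.

```bash
cat > h.py <<'E'
import numpy as np, cv2
from bench import robot
def cast(d,px,z,T=None):
    T=d["world_from_camera"] if T is None else T
    K=np.array([[d["fx"],0,d["cx"]],[0,d["fy"],d["cy"]],[0,0,1.]])
    u=cv2.undistortPoints(np.array(px,float).reshape(-1,1,2),K,np.array(d["D"],float))[:,0]
    r=np.c_[u,np.ones(len(u))]@T[:3,:3].T; o=T[:3,3]
    return o+r*((z-o[2])/r[:,2])[:,None]
E
python3 - <<'E'
from h import *
d=robot.get_image("top"); im=d["image"]
b,g,r=[im[...,i].astype(int) for i in range(3)]
def blobs(m,lo=15):
    n,l,s,c=cv2.connectedComponentsWithStats(m.astype(np.uint8))
    return [(i,s[i],c[i],l) for i in range(1,n) if s[i,4]>lo]
m=(g>r+40)&(g>b+30)
for i,s,c,l in blobs(m,60):
    print("green",s,c,cast(d,[c],.104)[0].round(4))
    if s[4]>800:
        mm=(l==i).astype(np.uint8)
        cn=max(cv2.findContours(mm,0,1)[0],key=cv2.contourArea)
        P=cast(d,cn[:,0],.105); c0,rad=cv2.minEnclosingCircle(P[:,:2].astype(np.float32)); print("circ",c0,rad)
# white line in lid
sub=np.zeros_like(m); sub[190:225,284:325]=1
w=(r>130)&(g>130)&(b>110)&sub
for i,s,c,l in blobs(w,5): print("white",s,c,cast(d,[c],.105)[0].round(4))
cr=im[165:265,250:360]; cv2.imwrite("pics/crop.png",cv2.resize(cr,None,fx=6,fy=6,interpolation=cv2.INTER_CUBIC))
E
```

```text
green [236 144  25  25 488] [248.11885246 155.93032787] [0.6997 0.0879 0.104 ]
green [ 283  186   43   41 1292] [304.46904025 205.86455108] [ 0.5817 -0.0429  0.104 ]
circ (0.5813827514648438, -0.04226071760058403) 0.04786457493901253
white [287 207  14   8  33] [293.78787879 210.57575758] [ 0.5703 -0.0189  0.105 ]
white [285 219   4   6   8] [286.125 221.75 ] [ 0.5444 -0.002   0.105 ]
```

View pics/crop.png

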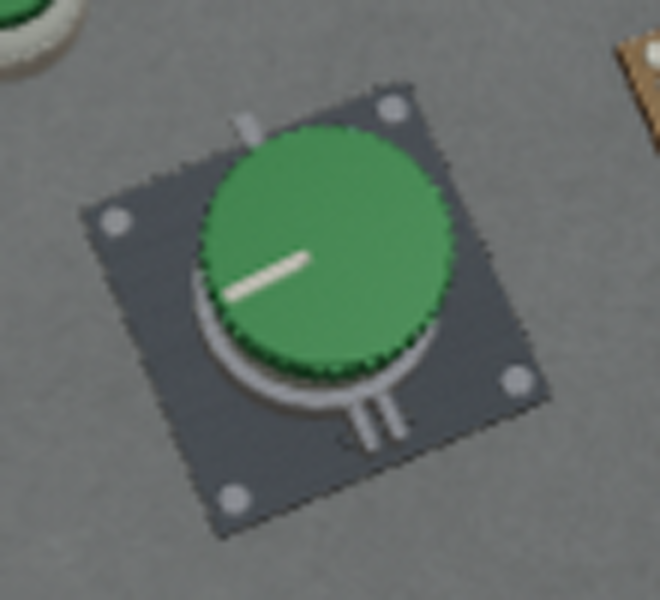

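Confirmed: the green lid on the grey steel plate. Its line points lower left, about 90° anticlockwise from the tab, which is at crop (248,128). Next are the exact angle and the first target.

```bash
cat >> h.py <<'E'
from scipy.spatial.transform import Rotation as R
C=np.array([.5813,-.0424])
def target(phi,rho,z):   # tool down, tool x outward along phi (deg)
    p=np.r_[C+rho*np.array([np.cos(np.radians(phi)),np.sin(np.radians(phi))]),z]
    return p, R.from_euler("z",phi,degrees=True)*R.from_euler("x",180,degrees=True)
def inc(phi,rho,z):
    s=robot.sense(); r=R.from_rotvec(s["tcp_rot"]); p,q=target(phi,rho,z)
    return np.r_[r.inv().apply(p-s["eef_pos"]).round(4),(r.inv()*q).as_rotvec(degrees=True).round(1)]
E
python3 - <<'E'
from h import *
d=robot.get_image("top")
px=lambda a:np.array(a)/6+[250,165]-.4
B=cast(d,px([[115,220],[393,108],[517,380],[234,498]]),.009)
print(B.round(4),B.mean(0),[np.degrees(np.arctan2(*(B[i]-B[j])[1::-1])).round(1) for i,j in((0,3),(1,2),(0,1),(3,2))])
t=cast(d,px([[248,128]]),.038)[0]; print("tab",t,np.linalg.norm(t[:2]-C),np.degrees(np.arctan2(*(t[:2]-C)[::-1])))
L=cast(d,px([[305,257],[228,298]]),.105); print("line",np.degrees(np.arctan2(*(L[1]-L[0])[1::-1])),np.linalg.norm(L[:,:2]-C,axis=1))
print(inc(-20,.085,.24)); print(inc(-20,.085,.095)); print(R.from_rotvec(robot.sense()["tcp_rot"]).as_matrix().round(3))
E
```

```text
[[ 0.6163  0.0409  0.009 ]
 [ 0.6666 -0.0754  0.009 ]
 [ 0.5505 -0.1256  0.009 ]
 [ 0.5003 -0.0097  0.009 ]] [ 0.5834027  -0.04241712  0.009     ] [np.float64(23.6), np.float64(23.4), np.float64(113.4), np.float64(113.4)]
tab [ 0.64819055 -0.01358987  0.038     ] 0.07283109798714468 23.301813127985923
line 119.32665734747793 [0.00933651 0.04219753]
[-6.411e-01 -4.478e-01  2.300e-03 -0.000e+00  1.000e-01  1.784e+02]
[-6.411e-01 -4.477e-01  1.473e-01 -0.000e+00  1.000e-01  1.784e+02]
[[-0.93   0.368 -0.   ]
 [ 0.368  0.93  -0.001]
 [ 0.    -0.001 -1.   ]]
```

Call:
step_arm(increments=[[-0.05, -0.035, 0, 0, 0, 10], [-0.1, -0.07, 0, 0, 0, 20], [-0.15, -0.105, 0, 0, 0, 30], [-0.2, -0.14, 0, 0, 0, 40], [-0.25, -0.175, 0, 0, 0, 50]], fingers=0, squeeze=60)

```text
clock: 0.82
eef_pos: [0.3988, 0.3248, 0.2424]
tcp_rot: [1.844, 2.543, 0.0]
contact_force: [1.3, -0.6, 0.1]
finger_gap: 0.003
grasp_force: 0.0
```

```bash
sed -i 's/^C=.*/C=np.array([.5823,-.0424])/' h.py; python3 -c "
from h import *
print(inc(-20,.085,.24),robot.sense()['joint_pos'])"
```

```text
[-4.585e-01  1.273e-01  2.400e-03  0.000e+00 -0.000e+00  1.281e+02] [ 6.60333560e-01  2.60707686e-01  1.87238153e+00 -5.55526193e-05
  1.00819241e+00  3.44471004e-01]
```

Call:
step_arm(increments=[[-0.046, 0.013, 0, 0, 0, 10.6], [-0.092, 0.026, 0, 0, 0, 21.2], [-0.138, 0.039, 0, 0, 0, 31.8], [-0.184, 0.052, 0, 0, 0, 42.4], [-0.23, 0.065, 0, 0, 0, 53]])

```text
clock: 1.45
eef_pos: [0.533, 0.1273, 0.2423]
tcp_rot: [-2.786, -1.452, -0.0]
contact_force: [0.4, 0.6, -0.1]
finger_gap: 0.001
grasp_force: 0.0
```

```bash
python3 -c "
from h import *
print(inc(-20,.085,.24),robot.sense()['joint_pos'])"
```

```text
[-8.890e-02  2.197e-01  2.300e-03 -0.000e+00 -0.000e+00  7.510e+01] [2.12696654e-01 3.10767743e-01 1.80125403e+00 3.75874986e-05
 1.02957121e+00 8.22570576e-01]
```

Call:
step_arm(increments=[[-0.018, 0.044, 0, 0, 0, 10.6], [-0.036, 0.088, 0, 0, 0, 21.2], [-0.053, 0.132, 0, 0, 0, 31.8], [-0.071, 0.176, 0, 0, 0, 42.4], [-0.089, 0.22, 0.002, 0, 0, 53]])

```text
clock: 2.08
eef_pos: [0.6636, -0.0709, 0.2403]
tcp_rot: [-3.141, -0.056, -0.0]
contact_force: [0.8, 0.1, 0.6]
finger_gap: 0.004
grasp_force: 0.0
```

```bash
python3 -c "
from h import *
print(inc(-20,.085,.095),robot.sense()['joint_pos'])"
```

```text
[-1.500e-03  6.000e-04  1.453e-01 -0.000e+00 -0.000e+00  2.210e+01] [-1.24232075e-01  4.87298332e-01  1.53100790e+00  5.52805051e-05
  1.12321562e+00  1.41067630e+00]
```

Call:
step_arm(increments=[[0, 0, 0.036, 0, 0, 10], [-0.001, 0, 0.08, 0, 0, 20], [-0.0015, 0.0006, 0.12, 0, 0, 22.1], [-0.0015, 0.0006, 0.145, 0, 0, 22.1], [-0.0015, 0.0006, 0.145, 0, 0, 22.1]])

```text
clock: 2.7
eef_pos: [0.6597, -0.0699, 0.0929]
tcp_rot: [3.095, -0.537, -0.008]
contact_force: [-0.4, 0.1, 0.5]
finger_gap: 0.001
grasp_force: 0.0
```

Call:
step_arm(increments=[[-0.01, 0, 0, 0, 0, 0], [-0.018, 0, 0, 0, 0, 0], [-0.022, 0, 0, 0, 0, 0], [-0.024, 0, 0, 0, 0, 0], [-0.024, 0, 0, 0, 0, 0]])

```text
clock: 3.32
eef_pos: [0.639, -0.062, 0.0957]
tcp_rot: [-3.095, 0.537, -0.001]
contact_force: [0.2, -0.3, -1.1]
finger_gap: 0.0
grasp_force: 0.0
```

```bash
python3 -c "
from h import *
d=robot.get_image('wrist');cv2.imwrite('pics/w1.png',d['image'])
print(inc(-20,.059,.095),robot.sense())"
```

```text
[-0.0011  0.001   0.0006 -0.     -0.      0.3   ] {'clock': 3.375, 'joint_pos': array([-1.15255510e-01,  6.31485083e-01,  1.67002248e+00, -6.68392935e-05,
        8.39549070e-01,  1.79913987e+00]), 'dq': array([-0.0007787 ,  0.00522784, -0.00350126, -0.00043653, -0.0014755 ,
       -0.00145153]), 'effort': array([ 6.02359255e-02, -6.19021440e+01, -2.20295298e+01,  2.73123311e-03,
        1.15918543e-02,  1.49026189e-03]), 'eef_pos': array([ 0.63906746, -0.06201898,  0.09557092]), 'tcp_rot': array([ 3.09533716e+00, -5.37000659e-01,  8.45049504e-04]), 'contact_force': array([-0.24814149, -0.12537887,  0.1029298 ]), 'moment': array([ 0.00222129, -0.03826985,  0.00051701]), 'grasp_force': 0.0, 'finger_gap': -0.002574522678882064}
```

View pics/w1.png

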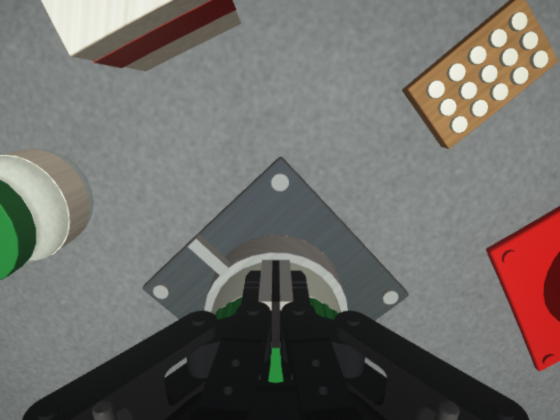

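The picture shows the closed fingertips at (275,285), standing just outside the rim, with no contact yet. I'll press in gently.

Call:
step_arm(increments=[[-0.001, 0.001, 0, 0, 0, 0], [-0.002, 0.001, 0, 0, 0, 0], [-0.002, 0.001, 0, 0, 0, 0], [-0.002, 0.001, 0, 0, 0, 0]])

```text
clock: 3.88
eef_pos: [0.6378, -0.0626, 0.0957]
tcp_rot: [3.095, -0.537, 0.004]
contact_force: [5.2, -2.4, -0.8]
finger_gap: 0.001
grasp_force: 2.7
```

Contact at about 5.7 N and a measured radius of 59 mm. I'll orbit with an extra 1 mm of preload.

Call:
step_arm(increments=[[-0.0019, -0.0101, 0, 0, 0, -10], [-0.0045, -0.0198, 0, 0, 0, -20], [-0.0087, -0.029, 0, 0, 0, -30], [-0.0144, -0.0373, 0, 0, 0, -40], [-0.0213, -0.0444, 0, 0, 0, -50]])

```text
clock: 4.5
eef_pos: [0.6336, -0.0127, 0.0961]
tcp_rot: [3.029, 0.83, 0.007]
contact_force: [5.3, 2.1, -0.0]
finger_gap: -0.004
grasp_force: 2.9
```

```bash
cat >> h.py <<'E'
def st():
    s=robot.sense(); v=s["eef_pos"][:2]-C; f=s["contact_force"]; n=v/np.linalg.norm(v)
    x=R.from_rotvec(s["tcp_rot"]).as_matrix()[:2,0]
    print("t %.2f phi %.1f yaw %.1f rho %.4f z %.4f Fn %.1f Ft %.1f Fz %.1f q6 %.2f"%(s["clock"],np.degrees(np.arctan2(v[1],v[0])),np.degrees(np.arctan2(x[1],x[0])),np.linalg.norm(v),s["eef_pos"][2],f[:2]@n,-f[0]*n[1]+f[1]*n[0],f[2],s["joint_pos"][5]))
def line(name=None):
    d=robot.get_image("top"); im=d["image"]; b,g,r=[im[...,i].astype(int) for i in range(3)]
    m=(np.minimum(np.minimum(r,g),b)>125).astype(np.uint8); n,l,s,c=cv2.connectedComponentsWithStats(m)
    for i in range(1,n):
        p=cast(d,[c[i]],.107)[0,:2]-C
        if .018<np.linalg.norm(p)<.035 and s[i,4]>8:
            a=np.degrees(np.arctan2(p[1],p[0])); print("line %.0f lid-mod %.0f r %.4f area %d"%(a,(a-23.5)%360,np.linalg.norm(p),s[i,4]))
    if name: cv2.imwrite(name,cv2.resize(im[140:270,230:380],None,fx=4,fy=4))
E
python3 -c "
from h import *
st();line()"
```

```text
t 4.50 phi 30.1 yaw 30.6 rho 0.0593 z 0.0961 Fn 5.6 Ft -0.8 Fz -0.0 q6 1.00
```

Call:
step_arm(increments=[[-0.0012, -0.0101, 0, 0, 0, -10], [-0.004, -0.0198, 0, 0, 0, -20], [-0.0083, -0.029, 0, 0, 0, -30], [-0.0141, -0.0373, 0, 0, 0, -40], [-0.0212, -0.0444, 0, 0, 0, -50]])

```text
clock: 5.18
eef_pos: [0.5918, 0.016, 0.0961]
tcp_rot: [2.395, 2.032, 0.005]
contact_force: [3.2, 6.0, 2.2]
finger_gap: -0.001
grasp_force: 3.2
```

```bash
python3 -c "
from h import *
st();line('pics/a.png')"
```

```text
t 5.17 phi 80.7 yaw 80.6 rho 0.0592 z 0.0961 Fn 6.4 Ft -2.2 Fz 2.2 q6 0.17
```

View pics/a.png

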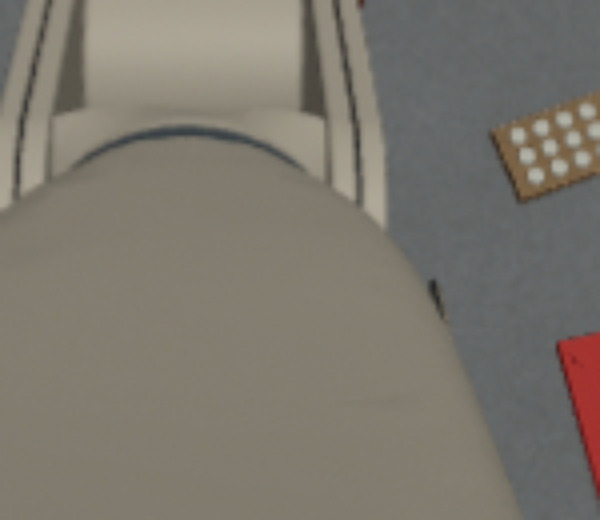

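The arm blocks the top view at the moment; the reaction of about 2 N along the rim suggests the lid is being driven. I'll continue.

Call:
step_arm(increments=[[-0.0009, -0.0101, 0, 0, 0, -10], [-0.0035, -0.0198, 0, 0, 0, -20], [-0.0078, -0.029, 0, 0, 0, -30], [-0.0136, -0.0373, 0, 0, 0, -40], [-0.0207, -0.0444, 0, 0, 0, -50]])

```text
clock: 5.85
eef_pos: [0.5423, 0.0016, 0.0951]
tcp_rot: [-1.31, -2.853, 0.001]
contact_force: [-0.6, -0.8, -0.3]
finger_gap: 0.001
grasp_force: 0.0
```

Call:
step_arm(increments=[[-0.0009, -0.0101, 0, 0, 0, -10], [-0.0035, -0.0198, 0, 0, 0, -20], [-0.0078, -0.029, 0, 0, 0, -30], [-0.0136, -0.0373, 0, 0, 0, -40], [-0.0207, -0.0444, 0, 0, 0, -50]])

```text
clock: 6.48
eef_pos: [0.522, -0.0432, 0.0951]
tcp_rot: [0.018, -3.139, -0.0]
contact_force: [-0.4, 0.3, 0.1]
finger_gap: -0.001
grasp_force: 0.0
```

```bash
python3 -c "
from h import *
st();line()
d=robot.get_image('side');cv2.imwrite('pics/s1.png',cv2.resize(d['image'][180:290,210:350],None,fx=5,fy=5))"
```

```text
t 6.47 phi -179.2 yaw -179.4 rho 0.0603 z 0.0951 Fn 0.4 Ft -0.3 Fz 0.1 q6 -1.69
line -35 lid-mod 302 r 0.0298 area 2496
```

View pics/s1.png

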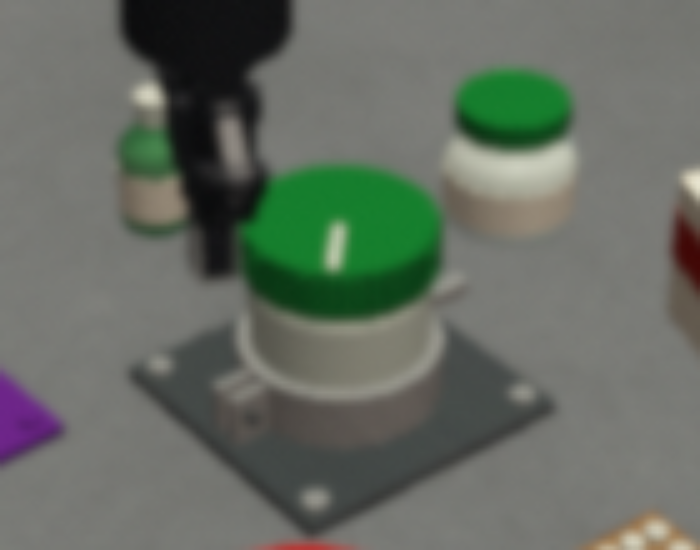

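The side view shows the line well, at crop (333,270) to (340,222). Contact was lost after φ of about 110°, so the true centre lies slightly further along +x. I'll read the line from the side camera and press in here.

Call:
step_arm(increments=[[-0.001, 0, 0, 0, 0, 0], [-0.002, 0, 0, 0, 0, 0], [-0.003, 0, 0, 0, 0, 0], [-0.003, 0, 0, 0, 0, 0]])

```text
clock: 7.08
eef_pos: [0.5239, -0.0427, 0.0949]
tcp_rot: [0.007, -3.137, -0.0]
contact_force: [-7.0, -2.2, 5.4]
finger_gap: -0.003
grasp_force: 3.6
```

```bash
cat >> h.py <<'E'
def sline(z=.108):
    d=robot.get_image("side"); im=d["image"]; b,g,r=[im[...,i].astype(int) for i in range(3)]
    gm=((g>r+40)&(g>b+30)).astype(np.uint8)
    n,l,s,c=cv2.connectedComponentsWithStats(gm); k=[i for i in range(1,n) if abs(c[i][0]-277)<15 and abs(c[i][1]-230)<15 and s[i,4]>150]
    if not k: print("no lid"); return
    cn=cv2.convexHull(np.vstack(cv2.findContours(np.isin(l,k).astype(np.uint8),0,2)[0])); f=np.zeros_like(gm); cv2.fillPoly(f,[cn],1)
    f=cv2.erode(f,np.ones((2,2),np.uint8)); w=(f>0)&(r>90)&(b>80)
    ys,xs=np.nonzero(w)
    if len(xs)<4: print("no line",len(xs)); return
    P=cast(d,np.c_[xs,ys],z)[:,:2]; P=P[np.linalg.norm(P-C,axis=1)<.045]
    m=P.mean(0)-C; a=np.degrees(np.arctan2(m[1],m[0]))
    print("side line %.0f lid-mod %.0f r %.3f n %d"%(a,(a-23.5)%360,np.linalg.norm(m),len(P)))
E
python3 -c "
from h import *
st();sline()"
```

```text
t 7.08 phi -179.7 yaw -179.7 rho 0.0584 z 0.0949 Fn 7.0 Ft 2.2 Fz 5.4 q6 -1.68
side line -109 lid-mod 227 r 0.028 n 33
```

Lid now at about 227°. I'll continue 40° further here with a little more preload.

Call:
step_arm(increments=[[-0.0019, -0.0101, 0, 0, 0, -10], [-0.0045, -0.0198, 0, 0, 0, -20], [-0.0088, -0.029, 0, 0, 0, -30], [-0.0146, -0.0373, 0, 0, 0, -40]])

```text
clock: 7.62
eef_pos: [0.5382, -0.0806, 0.095]
tcp_rot: [1.088, -2.941, -0.003]
contact_force: [-7.5, -4.7, 7.1]
finger_gap: 0.004
grasp_force: 4.5
```

```bash
sed -i 's/^C=.*/C=np.array([.5827,-.0422])/' h.py; python3 -c "
from h import *
st();sline()"
```

```text
t 7.62 phi -139.2 yaw -139.4 rho 0.0588 z 0.0950 Fn 8.8 Ft -1.4 Fz 7.1 q6 -2.45
side line -75 lid-mod 262 r 0.030 n 33
```

Call:
step_arm(increments=[[0.02, 0, 0, 0, 0, 0], [0.0187, 0.0142, 0, 0, 0, 10.5], [0.0148, 0.028, 0, 0, 0, 21], [0.0085, 0.0408, 0, 0, 0, 31.5], [0, 0.0522, 0, 0, 0, 42]])

```text
clock: 8.3
eef_pos: [0.5065, -0.0402, 0.0953]
tcp_rot: [0.059, 3.141, 0.0]
contact_force: [0.6, 0.2, -0.4]
finger_gap: -0.0
grasp_force: 0.0
```

Call:
step_arm(increments=[[-0.0013, 0.0143, 0, 0, 0, 10.6], [-0.0053, 0.0282, 0, 0, 0, 21.2], [-0.0117, 0.0411, 0, 0, 0, 31.8], [-0.0204, 0.0526, 0, 0, 0, 42.4], [-0.0311, 0.0623, 0, 0, 0, 53]])

```text
clock: 8.93
eef_pos: [0.5398, 0.0212, 0.0953]
tcp_rot: [1.454, 2.785, 0.0]
contact_force: [0.0, 0.0, -0.3]
finger_gap: -0.005
grasp_force: 0.0
```

Call:
step_arm(increments=[[-0.0013, 0.0143, 0, 0, 0, 10.6], [-0.0053, 0.0282, 0, 0, 0, 21.2], [-0.0117, 0.0411, 0, 0, 0, 31.8], [-0.0204, 0.0526, 0, 0, 0, 42.4], [-0.0311, 0.0623, 0, 0, 0, 53]])

```text
clock: 9.55
eef_pos: [0.6089, 0.0315, 0.0952]
tcp_rot: [-2.544, -1.844, -0.001]
contact_force: [0.4, -0.3, -0.3]
finger_gap: 0.002
grasp_force: 0.0
```

Call:
step_arm(increments=[[-0.0013, 0.0143, 0, 0, 0, 10.6], [-0.0053, 0.0282, 0, 0, 0, 21.2], [-0.0117, 0.0411, 0, 0, 0, 31.8], [-0.0204, 0.0526, 0, 0, 0, 42.4], [-0.0311, 0.0623, 0, 0, 0, 53]])

```text
clock: 10.18
eef_pos: [0.6587, -0.0174, 0.0952]
tcp_rot: [-3.099, -0.515, -0.001]
contact_force: [-0.2, -0.7, -0.6]
finger_gap: -0.001
grasp_force: 0.0
```

Call:
step_arm(increments=[[-0.0013, 0.0143, 0, 0, 0, 10.6], [-0.0053, 0.0282, 0, 0, 0, 21.2], [-0.0117, 0.0411, 0, 0, 0, 31.8], [-0.0204, 0.0526, 0, 0, 0, 42.4], [-0.0311, 0.0623, 0, 0, 0, 53]])

```text
clock: 10.8
eef_pos: [0.6495, -0.0867, 0.0951]
tcp_rot: [-3.003, 0.922, -0.0]
contact_force: [-0.3, 1.1, -0.1]
finger_gap: -0.003
grasp_force: 0.0
```

```bash
python3 -c "
from h import *
st();sline();print(inc(-33,.0565,.095),robot.sense()['joint_pos'])"
```

```text
t 10.80 phi -33.6 yaw -34.2 rho 0.0803 z 0.0951 Fn -0.8 Ft 0.8 Fz -0.1 q6 2.02
side line -74 lid-mod 263 r 0.028 n 36
[-0.0237 -0.0019  0.      0.      0.     -1.6   ] [-1.52931280e-01  6.47142098e-01  1.63930381e+00 -3.67570361e-04
  8.55897578e-01  2.02190127e+00]
```

Call:
step_arm(increments=[[-0.012, -0.001, 0, 0, 0, 0], [-0.02, -0.001, 0, 0, 0, 0], [-0.0215, -0.001, 0, 0, 0, 0], [-0.0225, -0.001, 0, 0, 0, 0]])

```text
clock: 11.35
eef_pos: [0.6329, -0.0727, 0.0958]
tcp_rot: [-3.007, 0.908, -0.004]
contact_force: [5.0, -2.4, -1.0]
finger_gap: 0.001
grasp_force: 2.9
```

```bash
python3 -c "
from h import *
st();sline()"
```

```text
t 11.35 phi -31.3 yaw -33.6 rho 0.0588 z 0.0958 Fn 5.5 Ft 0.5 Fz -1.0 q6 2.02
side line -73 lid-mod 263 r 0.028 n 37
```

Call:
step_arm(increments=[[-0.0019, -0.0099, 0, 0, 0, -10], [-0.0044, -0.0195, 0, 0, 0, -20], [-0.0086, -0.0285, 0, 0, 0, -30], [-0.0143, -0.0366, 0, 0, 0, -40], [-0.0214, -0.0437, 0, 0, 0, -50]])

```text
clock: 12.02
eef_pos: [0.6389, -0.0241, 0.0955]
tcp_rot: [-3.108, -0.455, -0.001]
contact_force: [1.8, -0.7, 0.3]
finger_gap: 0.001
grasp_force: 0.4
```

Call:
step_arm(increments=[[-0.0009, -0.0099, 0, 0, 0, -10], [-0.0034, -0.0195, 0, 0, 0, -20], [-0.0076, -0.0285, 0, 0, 0, -30], [-0.0133, -0.0366, 0, 0, 0, -40], [-0.0204, -0.0437, 0, 0, 0, -50]])

```text
clock: 12.65
eef_pos: [0.6058, 0.0123, 0.0951]
tcp_rot: [-2.624, -1.726, 0.001]
contact_force: [0.3, 0.1, -0.2]
finger_gap: 0.002
grasp_force: 0.0
```

```bash
python3 -c "
from h import *
st();sline()"
```

```text
t 12.65 phi 67.0 yaw 66.7 rho 0.0592 z 0.0951 Fn 0.2 Ft -0.3 Fz -0.2 q6 0.41
side line -28 lid-mod 309 r 0.027 n 40
```

Contact slipped off because the tool was about 2° off the radial when that stroke began. It is aligned now, so I'll press in again and continue.

Call:
step_arm(increments=[[-0.0027, 0, 0, 0, 0, 0], [-0.0036, -0.0098, 0, 0, 0, -10], [-0.0061, -0.0193, 0, 0, 0, -20], [-0.0103, -0.0282, 0, 0, 0, -30], [-0.0159, -0.0363, 0, 0, 0, -40]])

```text
clock: 13.32
eef_pos: [0.5664, 0.0142, 0.0954]
tcp_rot: [-1.88, -2.513, -0.003]
contact_force: [-1.6, 11.4, 1.5]
finger_gap: 0.001
grasp_force: 6.0
```

```bash
python3 -c "
from h import *
st();sline()"
```

```text
t 13.32 phi 106.2 yaw 106.4 rho 0.0587 z 0.0954 Fn 11.4 Ft -1.6 Fz 1.5 q6 -0.29
side line 13 lid-mod 349 r 0.023 n 38
```

Call:
step_arm(increments=[[-0.0009, -0.0098, 0, 0, 0, -10], [-0.0034, -0.0193, 0, 0, 0, -20], [-0.0076, -0.0282, 0, 0, 0, -30], [-0.0132, -0.0363, 0, 0, 0, -40], [-0.0202, -0.0433, 0, 0, 0, -50]])

```text
clock: 14.0
eef_pos: [0.5284, -0.0191, 0.0951]
tcp_rot: [-0.641, -3.07, -0.001]
contact_force: [-1.2, 2.8, 2.1]
finger_gap: 0.002
grasp_force: 1.7
```

```bash
python3 -c "
from h import *
st();sline()"
```

```text
t 14.00 phi 156.9 yaw 156.4 rho 0.0590 z 0.0951 Fn 2.2 Ft -2.1 Fz 2.1 q6 -1.22
side line 70 lid-mod 47 r 0.021 n 31
```

Call:
step_arm(increments=[[-0.0012, -0.0098, 0, 0, 0, -10], [-0.0037, -0.0193, 0, 0, 0, -20], [-0.0079, -0.0282, 0, 0, 0, -30], [-0.0135, -0.0363, 0, 0, 0, -40], [-0.0205, -0.0433, 0, 0, 0, -50]])

```text
clock: 14.68
eef_pos: [0.5298, -0.068, 0.0948]
tcp_rot: [0.717, -3.053, -0.003]
contact_force: [-5.0, -0.7, 3.5]
finger_gap: 0.003
grasp_force: 2.8
```

```bash
python3 -c "
from h import *
st();sline()"
```

```text
t 14.68 phi -154.0 yaw -153.6 rho 0.0589 z 0.0948 Fn 4.8 Ft -1.6 Fz 3.5 q6 -2.18
no line 0
```

Call:
step_arm(increments=[[0.02, 0, 0, 0, 0, 0], [0.0187, 0.0142, 0, 0, 0, 10.5], [0.0148, 0.028, 0, 0, 0, 21], [0.0085, 0.0408, 0, 0, 0, 31.5], [0, 0.0522, 0, 0, 0, 42]])

```text
clock: 15.35
eef_pos: [0.5082, -0.0209, 0.0953]
tcp_rot: [-0.444, -3.109, -0.0]
contact_force: [0.7, -0.7, 1.1]
finger_gap: 0.001
grasp_force: 0.0
```

Call:
step_arm(increments=[[-0.0013, 0.0143, 0, 0, 0, 10.6], [-0.0053, 0.0282, 0, 0, 0, 21.2], [-0.0117, 0.0411, 0, 0, 0, 31.8], [-0.0204, 0.0526, 0, 0, 0, 42.4], [-0.0311, 0.0623, 0, 0, 0, 53]])

```text
clock: 15.98
eef_pos: [0.5554, 0.0306, 0.0952]
tcp_rot: [-1.784, -2.585, 0.0]
contact_force: [0.1, 0.2, -0.1]
finger_gap: 0.003
grasp_force: 0.0
```

Call:
step_arm(increments=[[-0.0013, 0.0143, 0, 0, 0, 10.6], [-0.0053, 0.0282, 0, 0, 0, 21.2], [-0.0117, 0.0411, 0, 0, 0, 31.8], [-0.0204, 0.0526, 0, 0, 0, 42.4], [-0.0311, 0.0623, 0, 0, 0, 53]])

```text
clock: 16.6
eef_pos: [0.625, 0.0239, 0.0952]
tcp_rot: [-2.75, -1.517, 0.001]
contact_force: [0.0, -0.3, -1.5]
finger_gap: -0.003
grasp_force: 0.0
```

Call:
step_arm(increments=[[-0.0013, 0.0143, 0, 0, 0, 10.6], [-0.0053, 0.0282, 0, 0, 0, 21.2], [-0.0117, 0.0411, 0, 0, 0, 31.8], [-0.0204, 0.0526, 0, 0, 0, 42.4], [-0.0311, 0.0623, 0, 0, 0, 53]])

```text
clock: 17.23
eef_pos: [0.6614, -0.0357, 0.0951]
tcp_rot: [-3.139, -0.13, 0.001]
contact_force: [1.2, -0.8, 0.6]
finger_gap: 0.0
grasp_force: 0.0
```

Call:
step_arm(increments=[[-0.0013, 0.0143, 0, 0, 0, 10.6], [-0.0053, 0.0282, 0, 0, 0, 21.2], [-0.0117, 0.0411, 0, 0, 0, 31.8], [-0.0204, 0.0526, 0, 0, 0, 42.4], [-0.0311, 0.0623, 0, 0, 0, 53]])

```text
clock: 17.85
eef_pos: [0.6357, -0.1006, 0.0951]
tcp_rot: [-2.867, 1.284, 0.001]
contact_force: [0.1, 0.4, -1.1]
finger_gap: 0.0
grasp_force: 0.0
```

```bash
python3 -c "
from h import *
st();sline();print(inc(-45,.057,.098),robot.sense()['joint_pos'])
d=robot.get_image('side');cv2.imwrite('pics/s2.png',cv2.resize(d['image'][180:290,210:350],None,fx=5,fy=5))"
```

```text
t 17.85 phi -47.8 yaw -48.3 rho 0.0789 z 0.0951 Fn -0.2 Ft 0.3 Fz -1.1 q6 2.24
side line 124 lid-mod 100 r 0.023 n 32
[-2.18e-02 -4.10e-03 -3.00e-03  1.00e-01  1.00e-01 -3.70e+00] [-1.77184425e-01  6.33622261e-01  1.66760180e+00 -3.86615224e-04
  8.42353039e-01  2.24372277e+00]
```

View pics/s2.png

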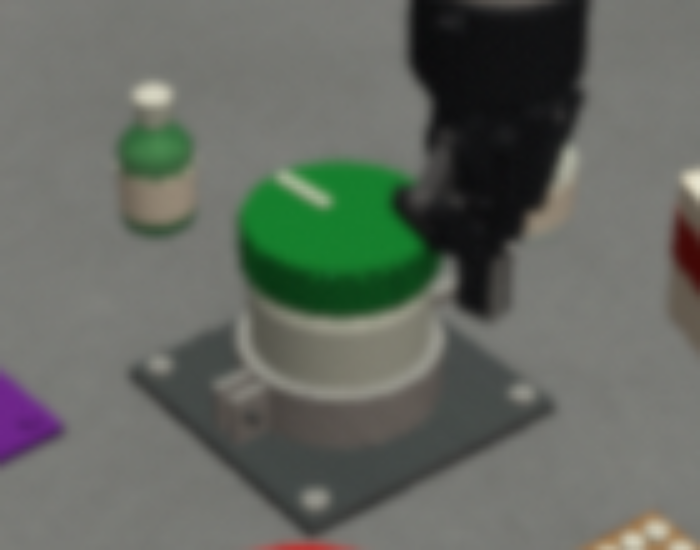

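The line is at crop (278,178) to (330,205), on the far left, so the lid is at about 460° and needs about 260° more. I'll press in with the tool radial and 3 mm higher.

Call:
step_arm(increments=[[-0.012, -0.0041, -0.003, 0, 0, -3.7], [-0.02, -0.0041, -0.003, 0, 0, -3.7], [-0.0215, -0.0041, -0.003, 0, 0, -3.7], [-0.0225, -0.0041, -0.003, 0, 0, -3.7]])

```text
clock: 18.45
eef_pos: [0.6264, -0.0814, 0.099]
tcp_rot: [2.913, -1.176, 0.007]
contact_force: [5.1, -7.5, -0.3]
finger_gap: -0.001
grasp_force: 4.2
```

```bash
python3 -c "
from h import *
st();sline()"
```

```text
t 18.45 phi -41.9 yaw -44.0 rho 0.0587 z 0.0990 Fn 8.8 Ft -2.2 Fz -0.3 q6 2.19
side line 124 lid-mod 100 r 0.023 n 32
```

Call:
step_arm(increments=[[-0.0014, -0.0079, 0, 0, 0, -10], [-0.0039, -0.0175, 0, 0, 0, -20], [-0.0081, -0.0265, 0, 0, 0, -30], [-0.0138, -0.0346, 0, 0, 0, -40], [-0.0209, -0.0417, 0, 0, 0, -50]])

```text
clock: 19.12
eef_pos: [0.6412, -0.0359, 0.0992]
tcp_rot: [3.136, 0.173, 0.009]
contact_force: [6.1, -1.2, 0.8]
finger_gap: 0.002
grasp_force: 2.6
```

```bash
python3 -c "
from h import *
st();sline()"
```

```text
t 19.12 phi 6.2 yaw 6.3 rho 0.0588 z 0.0992 Fn 6.0 Ft -1.9 Fz 0.8 q6 1.39
side line 171 lid-mod 148 r 0.028 n 43
```

Call:
step_arm(increments=[[-0.0014, -0.0098, 0, 0, 0, -10], [-0.0039, -0.0193, 0, 0, 0, -20], [-0.0081, -0.0282, 0, 0, 0, -30], [-0.0137, -0.0363, 0, 0, 0, -40], [-0.0207, -0.0433, 0, 0, 0, -50]])

```text
clock: 19.8
eef_pos: [0.616, 0.0064, 0.0994]
tcp_rot: [2.768, 1.482, 0.009]
contact_force: [5.7, 5.2, 1.8]
finger_gap: 0.001
grasp_force: 3.3
```

```bash
python3 -c "
from h import *
st();sline()"
```

```text
t 19.80 phi 55.6 yaw 56.3 rho 0.0589 z 0.0994 Fn 7.5 Ft -1.8 Fz 1.8 q6 0.58
side line -145 lid-mod 192 r 0.028 n 39
```

Call:
step_arm(increments=[[-0.0014, -0.0098, 0, 0, 0, -10], [-0.0039, -0.0193, 0, 0, 0, -20], [-0.0081, -0.0282, 0, 0, 0, -30], [-0.0137, -0.0363, 0, 0, 0, -40], [-0.0207, -0.0433, 0, 0, 0, -50]])

```text
clock: 20.48
eef_pos: [0.5663, 0.0144, 0.0992]
tcp_rot: [-1.883, -2.514, -0.005]
contact_force: [-1.2, 9.7, 6.8]
finger_gap: 0.0
grasp_force: 4.9
```

```bash
python3 -c "
from h import *
st();sline()"
```

```text
t 20.48 phi 106.2 yaw 106.3 rho 0.0589 z 0.0992 Fn 9.7 Ft -1.6 Fz 6.8 q6 -0.29
side line -96 lid-mod 241 r 0.026 n 37
```

Call:
step_arm(increments=[[-0.0012, -0.0098, 0, 0, 0, -10], [-0.0037, -0.0193, 0, 0, 0, -20], [-0.0079, -0.0282, 0, 0, 0, -30], [-0.0135, -0.0363, 0, 0, 0, -40], [-0.0205, -0.0433, 0, 0, 0, -50]])

```text
clock: 21.15
eef_pos: [0.5285, -0.019, 0.0981]
tcp_rot: [-0.643, -3.072, -0.001]
contact_force: [-0.8, 1.2, -0.8]
finger_gap: -0.002
grasp_force: 0.7
```

Call:
step_arm(increments=[[-0.0014, -0.0098, 0, 0, 0, -10], [-0.0039, -0.0193, 0, 0, 0, -20], [-0.0081, -0.0282, 0, 0, 0, -30], [-0.0137, -0.0363, 0, 0, 0, -40], [-0.0207, -0.0433, 0, 0, 0, -50]])

```text
clock: 21.78
eef_pos: [0.5295, -0.0675, 0.0978]
tcp_rot: [0.715, -3.056, -0.002]
contact_force: [-2.0, 0.6, 1.7]
finger_gap: -0.004
grasp_force: 1.0
```

```bash
python3 -c "
from h import *
st();sline(.11)"
```

```text
t 21.77 phi -154.5 yaw -153.7 rho 0.0589 z 0.0978 Fn 1.6 Ft -1.4 Fz 1.7 q6 -2.18
side line -7 lid-mod 329 r 0.026 n 40
```

The lid is at about 689°, just inside tolerance. I'll add about 20°: 12° of orbit and 7 mm along the tangent.

Call:
step_arm(increments=[[-0.0014, -0.0059, 0, 0, 0, -6], [-0.0022, -0.0119, 0, 0, 0, -12], [-0.003, -0.0153, 0, 0, 0, -12], [-0.0037, -0.0187, 0, 0, 0, -12], [-0.0037, -0.0187, 0, 0, 0, -12]])

```text
clock: 22.45
eef_pos: [0.5403, -0.0832, 0.0977]
tcp_rot: [1.018, -2.967, -0.002]
contact_force: [-8.4, -6.6, 3.3]
finger_gap: -0.001
grasp_force: 4.9
```

```bash
python3 -c "
from h import *
st();sline(.11)"
```

```text
t 22.45 phi -135.9 yaw -142.1 rho 0.0590 z 0.0977 Fn 10.7 Ft -1.1 Fz 3.3 q6 -2.40
no line 0
```

Call:
step_arm(increments=[[0.015, 0, 0, 0, 0, 0], [0.03, 0, 0, 0, 0, 0], [0.03, 0, -0.05, 0, 0, 0], [0.05, 0, -0.1, 0, 0, 0], [0.08, 0, -0.14, 0, 0, 0]])

```text
clock: 23.12
eef_pos: [0.4796, -0.1326, 0.2402]
tcp_rot: [-1.022, 2.969, -0.002]
contact_force: [0.2, -0.3, -0.8]
finger_gap: -0.001
grasp_force: 0.0
```

Call:
step_arm(increments=[[0.04, 0, 0, 0, 0, 10], [0.06, 0.02, 0, 0, 0, 20], [0.08, 0.04, 0, 0, 0, 30], [0.08, 0.04, 0, 0, 0, 30], [0.08, 0.04, 0, 0, 0, 30]])

```text
clock: 23.75
eef_pos: [0.3928, -0.1502, 0.2387]
tcp_rot: [-0.222, 3.132, -0.001]
contact_force: [0.2, -0.1, 0.1]
finger_gap: -0.002
grasp_force: 0.0
```

```bash
python3 -c "
from h import *
st();sline(.11);line()
d=robot.get_image('side');a=cv2.resize(d['image'][180:290,210:350],None,fx=5,fy=5)
cv2.imwrite('pics/s3.png',a)"
```

```text
t 23.75 phi -150.4 yaw -171.9 rho 0.2185 z 0.2387 Fn -0.1 Ft 0.2 Fz 0.1 q6 -2.11
side line 14 lid-mod 350 r 0.025 n 41
line 14 lid-mod 351 r 0.0272 area 36
```

View pics/s3.png

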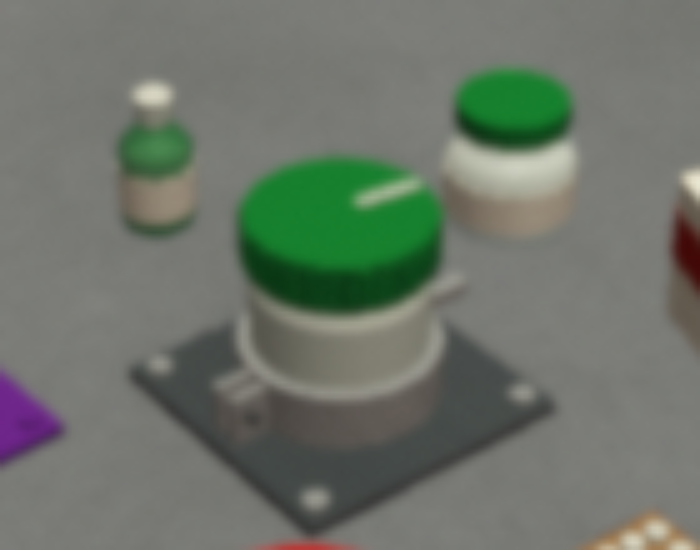

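Both cameras put the line within about 10° of the tab, at crop (357,202) to (425,182). By count the lid is at about 710°, or 12.4 rad, which is inside tolerance. The bystanders in view are undisturbed and the arm is clear.

```bash
python3 -c "
from bench import robot
print(robot.sign_off())"
```

```text
the job is handed in; nothing more can be done
None
```

The job is handed in: the lid stands about 710° (12.4 rad) from tight by camera, within tolerance of two full turns, with the arm clear and no bystander touched as far as the forces and pictures show; the verdict wasn't reported.

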